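# Switch off the cell charger's outlet

### The job

The AA cells in the plug-in cell charger are full: switch off its outlet on the bench power box by lightly pressing down the raised near half (towards the robot) of the rocker switch straight in front of it with the fingertips, then take the hand away. Touch none of the other three switches, leave every plug seated in its outlet, and leave the other things on the bench where they are.

Things in the scene. Friction and masses are not known exactly. Their poses are not given: they have to be found in the camera images.
- powerbox: grey steel power box fixed to the bench, 120 (x) by 370 mm (y), cover 54 mm high, a fixing ear at each end (422 mm over all). Origin: centre of underside; x away from the robot, y along the box. Four outlets in a row, 82 mm apart, 24 mm beyond the centre line, a plug in each; 60 mm nearer the robot, straight in front of each, is that outlet's own rocker, its bezel 2 mm above the cover
- charger: cell charger, the plug to be switched off: flat white block 66 mm wide (y), 86 mm long (x, from 22 mm before to 64 mm beyond its origin), 34 mm high, with four AA cells lying side by side along x in its top. Loose, held only by its blades. Origin on the box's cover midway between its blades, axes like the box's
- usb: USB charger: white block 30 (x) by 44 (y) by 36 mm high, two dark ports in its top; plugged in loosely, origin as the charger's
- timer: dial timer: white block 56 by 58 mm with a round grey toothed dial and a small knob on top, 41 mm high; plugged in loosely, origin as the charger's
- tap: cube tap: plain white cube 36 by 36 by 30 mm with an empty outlet in its top; plugged in loosely, origin as the charger's
- rocker_charger: black rocker of the switch in front of the cell charger, 33 mm along x by 25 mm along y. Its face is a shallow V: the half that is down lies level, 5 mm above the origin, the other half stands up, its outer edge 12 mm above the origin. Origin on the pivot axis (its own y), in its middle, 56 mm above the bench; its own x points away from the robot and tips with the rocker
- sw_charger (a joint): tilt of rocker_charger, rad: +0.22 = far half down, near half raised = on; -0.22 = near half down = off; on at the start. A stiff hinge with no spring: 2 to 4 N near the outer edge of the raised half tips it over to a firm stop, and it stays where it is left
- rocker_usb: black rocker of the switch in front of the USB charger, 33 mm along x by 25 mm along y. Its face is a shallow V: the half that is down lies level, 5 mm above the origin, the other half stands up, its outer edge 12 mm above the origin. Origin on the pivot axis (its own y), in its middle, 56 mm above the bench; its own x points away from the robot and tips with the rocker
- sw_usb (a joint): tilt of rocker_usb, rad: +0.22 = far half down, near half raised = on; -0.22 = near half down = off; on at the start. A stiff hinge with no spring: 2 to 4 N near the outer edge of the raised half tips it over to a firm stop, and it stays where it is left
- rocker_timer: black rocker of the switch in front of the dial timer, 33 mm along x by 25 mm along y. Its face is a shallow V: the half that is down lies level, 5 mm above the origin, the other half stands up, its outer edge 12 mm above the origin. Origin on the pivot axis (its own y), in its middle, 56 mm above the bench; its own x points away from the robot and tips with the rocker
- sw_timer (a joint): tilt of rocker_timer, rad: +0.22 = far half down, near half raised = on; -0.22 = near half down = off; on at the start. A stiff hinge with no spring: 2 to 4 N near the outer edge of the raised half tips it over to a firm stop, and it stays where it is left
- rocker_tap: black rocker of the switch in front of the cube tap, 33 mm along x by 25 mm along y. Its face is a shallow V: the half that is down lies level, 5 mm above the origin, the other half stands up, its outer edge 12 mm above the origin. Origin on the pivot axis (its own y), in its middle, 56 mm above the bench; its own x points away from the robot and tips with the rocker
- sw_tap (a joint): tilt of rocker_tap, rad: +0.22 = far half down, near half raised = on; -0.22 = near half down = off; off at the start. A stiff hinge with no spring: 2 to 4 N near the outer edge of the raised half tips it over to a firm stop, and it stays where it is left
- screwdriver: screwdriver 210 mm long, handle under 30 mm thick, lying roughly along the box on the robot's side, about 120 mm from its centre line
- tape: tape measure on edge, about 32 by 76 mm, 62 mm high, beyond the box; origin under its centre
- screwjar: screw-top glass jar, 66 mm across, 85 mm high, beyond the box; origin under its centre
- spraycan: spray can, 65 mm across, 170 mm high, beside the left (+y) end of the box; origin under its centre
- pack: black cordless-tool battery pack, 116 by 74 mm, 62 mm high, beside the box's right (-y) end; origin under its centre
Things that resemble listed ones, but are neither listed nor needed, are in the scene too. What is shaped like the usb but purple is not meant.

How it is judged:
By the outcome, as a careful person would: the job done as asked, in the order asked, and still so for the second after the job is handed in, with the robot touching nothing.
It also fails if it takes over 32 s, if anything falls off the work surface, if the arm or the gripper's body presses on something with over 40 N, if the wrist force passes 120 N, or if a joint passes its speed limit or range.

### The arm

A 6-joint arm with a two-finger parallel gripper is mounted at the origin on the work surface. World frame = base frame: x ahead of the robot, y to its left, z up, the work surface at z = 0. Lengths are in m, angles in rad, forces in N, time in s.
With the tool pointing down it reaches from about 0.3 to 0.875 m from the base axis. Payload 4.2 kg.
Tool frame: the origin (TCP) lies between the finger pads; the fingertips stand 22 mm ahead of it and the grasp point (between the pads) lies 3 mm ahead of it; z points along the fingers, y is the line along which they close (so a half turn about z gives the same grasp; the last joint's range is limited). The gripper opens to 85 mm and grips with 20 to 120 N. Pads are 22 mm wide; open, the fingers measure 114 mm over their backs; the gripper's body (76 mm by 85 mm) begins 54 mm behind the grasp point. The pads swing forward as they close: fully open they stand 13 mm farther back than shut.
Start: joints at [-1.242, 0.32, 1.565, -0, 1.257, -0.02], TCP at [0.197, -0.54, 0.253] pointing down, gripper open.
Joint ranges: [-3.11, 3.11], [-0.84, 2.01], [0.21, 2.61], [-1.34, 4.49], [0.05, 2.63], [-2.56, 2.56]. Speed limits (rad/s): [2.57, 2.57, 3.14, 3.14, 3.14, 3.14].

### API

Orientations are given as a rotation vector (axis times angle).
In Python, from cell import ctrl, sense, vision gives the robot as it stands. The module is installed in compiled form; this text tells all that it offers. Calls block until the motion is done:
- ctrl.move_to(position, orientation): joint-space move of the TCP to a pose.
- ctrl.movel(position, ori=None, velocity=0.15, max_force=None): straight line of the TCP; ori=None keeps the orientation; velocity is the mean speed in m/s. With max_force (N) it stops when the force on the tool has changed by that much, and returns True; else False.
- ctrl.move_j(angles): joint-space move.
- ctrl.set_gripper(opening, squeeze=None): finger opening in m; squeeze is the grip in N (None keeps the last); returns when the fingers have stopped.
- ctrl.sleep(seconds).
- ctrl.inverse_kinematics(position, orientation): joint angles nearest the present ones, or None.
- sense(): the state.
- vision.read_camera(name): name is "scene" or "top"; returns the picture (384x512x3 uint8, red, green, blue); there is no depth.
- vision.camera_params(name): a dict with "camera_matrix" (3x3 intrinsics, pixels), "T" (4x4, takes a point from camera to world coordinates). Camera axes: x right, y down, z forward; pixel columns grow to the right and rows downward; lengths in m; the calibration is good to about 2 mm. A picture is of the moment at which its call begins. camera_params takes no time and is no camera call.
A pose or a line that the arm cannot do raises ctrl.MotionError and nothing moves.
- ctrl.finish_job(): hands the job in; it is judged then, once.
Trained networks look in the newest picture that a camera, given by its name, has taken for a name from the list of things; names that differ only in an ending like _2 or _b are one class to them, and where a whole thing is asked for, a point or a joint stands for the part that bears it (a point fixed in the world has none). Each returns a list of dicts, best first, with "conf" (0 to 1); they miss things now and then, are a little off and sometimes report something else, mostly with a low value. They report only what shows in the picture. A call takes as long as a camera call. They do not tell look-alikes from the thing itself.
- vision.regions_of(camera, thing): "mask" (384x512 bool, what is visible of it) and "point" ([column, row] in pixels, amid what is visible of it).
The state is a dict: "time": time; "qpos": joint angles; "qvel": joint speeds; "joint_torque": joint torques, N m; "position": TCP position; "ee_rot": TCP orientation; "contact_force": force on the tool from outside, world axes, zero at the start; "moment": the same for the moment, N m; "width": finger opening in m; "grip_force": force on a finger pad.
Only numpy, scipy, OpenCV 4.12 (cv2) and the standard library are available. Lean on these libraries where they do the work, as an engineer would, in place of code of your own. Each camera call takes 0.05 s, during which the arm holds its last target. There are 200 camera calls.

## Working session

There is one attempt and no reset: what is moved stays moved. The work goes in short steps, each a Python script; the robot and the scene stay as the last script left them, time stands still between calls to the robot, and variables do not carry over. Pictures are saved under pics/ and viewed, at most 10 in all, crops included, and the job is handed in when it is done.

```bash
mkdir -p pics; cat > h.py <<'E'
import numpy as np, cv2
from cell import ctrl, sense, vision
def ray(cam,p,z):
    c=vision.camera_params(cam);K=np.array(c["camera_matrix"]);T=np.array(c["T"])
    d=T[:3,:3]@np.linalg.solve(K,[p[0],p[1],1.]);o=T[:3,3]
    return o+d*(z-o[2])/d[2]
def proj(cam,P):
    c=vision.camera_params(cam);K=np.array(c["camera_matrix"]);T=np.linalg.inv(np.array(c["T"]))
    q=K@(T[:3,:3]@np.array(P)+T[:3,3]);return q[:2]/q[2]
E
python3 - <<'E'
from h import *
np.set_printoptions(precision=3,suppress=True)
ims=[]
for c in("top","scene"):
    im=vision.read_camera(c);cv2.imwrite(f"pics/{c}.png",im[:,:,::-1])
    print(c,vision.camera_params(c)["T"][:3,3])
    for t,z in(("powerbox",.054),("charger",.088),("usb",.09),("timer",.095),("tap",.084),("rocker_charger",.063),("spraycan",.17)):
        for r in vision.regions_of(c,t)[:5]:
            print(t,round(r["conf"],2),np.array(r["point"]),r["mask"].sum(),ray(c,r["point"],z))
E
```

```text
top [0.434 0.042 0.829]
powerbox 0.93 [292.6 209.1] 6494 [ 0.569 -0.037  0.054]
charger 0.81 [358.1 168.1] 1270 [ 0.66  -0.173  0.088]
usb 0.76 [251.6 201.1] 297 [0.575 0.054 0.09 ]
usb 0.75 [193.1 184. ] 276 [0.606 0.181 0.09 ]
timer 0.76 [324.5 185.2] 706 [ 0.617 -0.099  0.095]
timer 0.42 [350.1 137. ] 531 [ 0.728 -0.154  0.095]
tap 0.64 [291.9 194.2] 282 [ 0.596 -0.032  0.084]
rocker_charger 0.66 [367.7 208.1] 162 [ 0.578 -0.201  0.063]
spraycan 0.85 [174.6 226.4] 1310 [0.505 0.193 0.17 ]
spraycan 0.37 [257.7 227.8] 187 [0.51  0.039 0.17 ]
scene [ 1.213 -0.074  0.876]
powerbox 0.96 [227.2 210.2] 5454 [ 0.608 -0.061  0.054]
powerbox 0.63 [199.4 194.5] 90 [ 0.553 -0.125  0.054]
powerbox 0.2 [235.3 184.6] 118 [ 0.531 -0.035  0.054]
charger 0.93 [177.4 228.2] 1089 [ 0.671 -0.175  0.088]
usb 0.82 [267.8 193. ] 314 [0.595 0.037 0.09 ]
usb 0.6 [287. 150.] 271 [0.46  0.105 0.09 ]
usb 0.53 [323.6 164.4] 1521 [0.518 0.188 0.09 ]
usb 0.36 [200.9 193.9] 133 [ 0.581 -0.12   0.09 ]
timer 0.61 [207.9 215.4] 645 [ 0.648 -0.106  0.095]
tap 0.75 [240.1 201.9] 286 [ 0.609 -0.03   0.084]
rocker_charger 0.67 [167.8 205.9] 139 [ 0.588 -0.201  0.063]
spraycan 0.6 [324.5 162.6] 1511 [0.584 0.165 0.17 ]
```

```bash
ls pics
```

```text
scene.png
top.png
```

View pics/top.png

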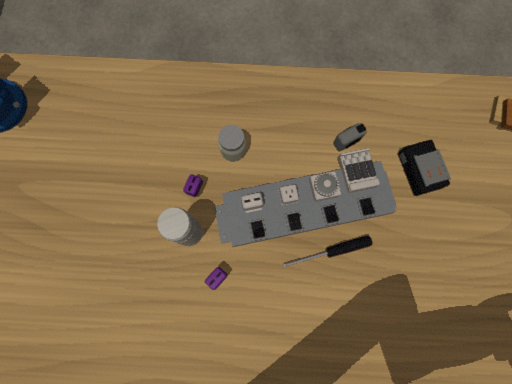

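View pics/scene.png

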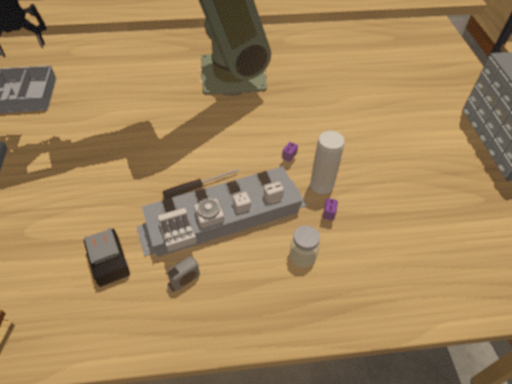

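The top view shows the box with its four outlets from left to right: USB (252,201), tap (289,194), timer (326,185) and cell charger (360,168). The rockers sit at (258,229), (294,222), (331,214) and (367,206). Only the block at (360,168) has four cells in it, so its rocker is the rightmost one. The purple blocks at (193,185) and (215,278) are decoys.

```bash
python3 - <<'E'
from h import *
np.set_printoptions(precision=4,suppress=True)
for c in("top","scene"):
    im=vision.read_camera(c)
    for r in vision.regions_of(c,"rocker_charger")+vision.regions_of(c,"rocker_timer")+vision.regions_of(c,"rocker_usb"):
        m=r["mask"]
        if r["conf"]<.3: continue
        ys,xs=np.nonzero(m);print(c,round(r["conf"],2),m.sum(),ray(c,[xs.mean(),ys.mean()],.062))
    if c=="top":
        # dark blobs in the near strip of the box
        g=im.max(2);b=(g<45).astype(np.uint8)
        n,l,s,ce=cv2.connectedComponentsWithStats(b)
        R=[]
        for i in range(1,n):
            if 100<s[i,4]<260 and 240<ce[i,0]<385 and 190<ce[i,1]<240:
                p=ray(c,ce[i],.062);R.append(p);print(ce[i],s[i,4],p)
    mr=max(vision.regions_of(c,"powerbox"),key=lambda r:r["conf"])["mask"]
    print("box rect",cv2.minAreaRect(np.argwhere(mr)[:,::-1].astype(np.float32)))
    if c=="top": cv2.imwrite("pics/crop.png",cv2.resize(im[140:260,205:405],None,fx=4,fy=4,interpolation=2)[:,:,::-1])
E
```

```text
top 0.73 179 [ 0.5815 -0.1986  0.062 ]
top 0.68 180 [0.5188 0.0385 0.062 ]
[366.7371 206.2629] 175 [ 0.5819 -0.1988  0.062 ]
[330.618  213.5169] 178 [ 0.5618 -0.1196  0.062 ]
[294.3235 221.1529] 170 [ 0.5411 -0.0408  0.062 ]
[257.6959 228.9766] 171 [0.5201 0.0379 0.062 ]
box rect ((303.369873046875, 203.7621612548828), (56.66523742675781, 179.99392700195312), 78.00917053222656)
scene 0.54 696 [ 0.7712 -0.1689  0.062 ]
scene 0.46 117 [ 0.5618 -0.1229  0.062 ]
scene 0.59 1496 [0.4876 0.2055 0.062 ]
scene 0.44 103 [0.5221 0.0379 0.062 ]
box rect ((218.75473022460938, 211.14149475097656), (53.43325424194336, 169.77764892578125), 74.05460357666016)
```

View pics/crop.png

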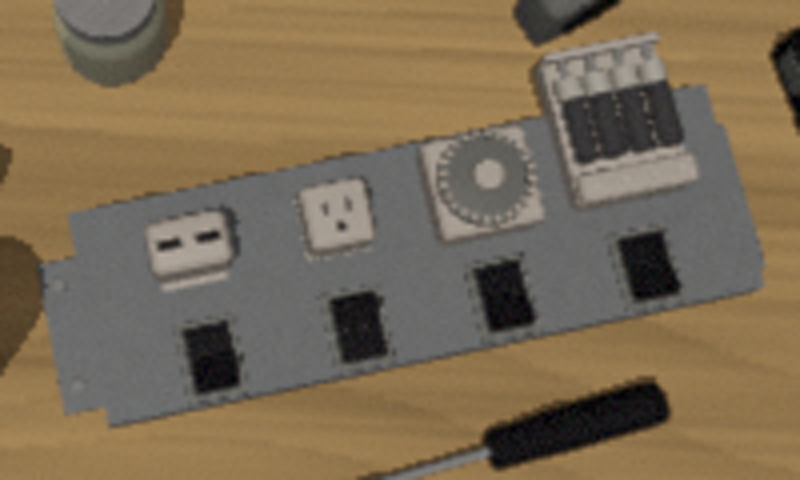

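The crop agrees: the four-cell charger's rocker is the rightmost one, at crop (648,265). It lies straight in front of the charger at world (0.5817, -0.1987), and the box yaw is about 0.255. Rocker spacing measures 81.5 mm, which fits the stated 82 mm.

```bash
cat > press.py <<'E'
from h import *
from scipy.spatial.transform import Rotation as Ro
np.set_printoptions(precision=4,suppress=True)
yaw=np.arctan2(.0206,.0789); xb=np.array([np.cos(yaw),np.sin(yaw),0]);yb=np.array([-xb[1],xb[0],0])
c=np.array([.5817,-.1987,0]); P=c-.0135*xb
q0=np.array(sense()["qpos"]); best=None
for s in(1,-1):
    y=s*yb; z=np.array([0,0,-1.]); R=np.c_[np.cross(y,z),y,z]
    o=Ro.from_matrix(R).as_rotvec(); q=ctrl.inverse_kinematics(P+[0,0,.16],o)
    if q is not None and (best is None or abs(np.array(q)-q0).max()<best[0]): best=(abs(np.array(q)-q0).max(),o)
ori=best[1]
E
python3 - <<'E'
from press import *
print("t",sense()["time"],best)
ctrl.set_gripper(0.0,20)
ctrl.move_to(P+[0,0,.20],ori)
ctrl.movel(P+[0,0,.068+.022+.015])
s=sense();print(s["time"],s["position"],s["width"],s["contact_force"])
im=vision.read_camera("scene");cv2.imwrite("pics/near.png",cv2.resize(im[130:280,100:320],None,fx=3.6,fy=3.6,interpolation=2)[:,:,::-1])
E
```

```text
t 1.3 (np.float64(0.9748510899160946), array([3.116 , 0.4001, 0.    ]))
4.6833 [ 0.5692 -0.2026  0.1058] -0.0003762293828225369 [-0.1186  0.9162 -0.6812]
```

View pics/near.png

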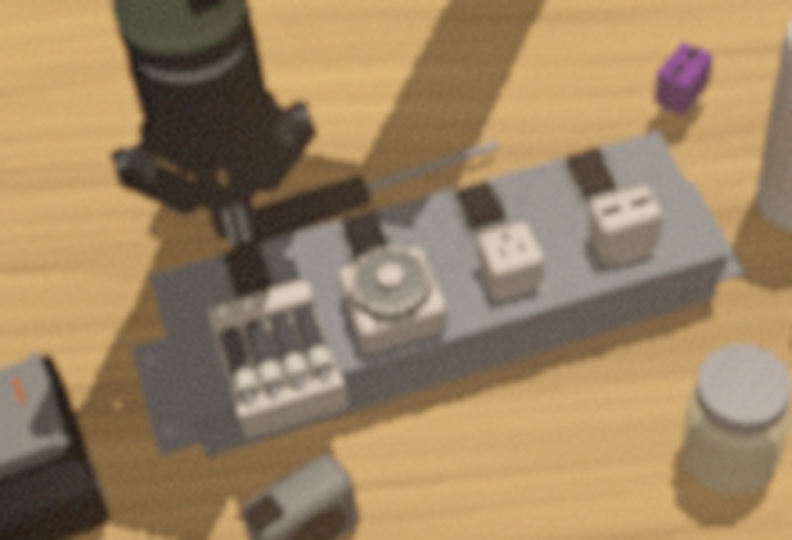

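The shut fingertips at crop (237,225) hover just on the robot's side of the charger's rocker (248,268), and nothing else is close. Next I press down with a force limit.

```bash
python3 - <<'E'
from press import *
f0=np.array(sense()["contact_force"])
z=.106
for zt in [.094,.090,.088,.086,.0845,.083,.0815]:
    hit=ctrl.movel(P+[0,0,zt],ori,velocity=.02,max_force=9)
    s=sense();print(zt,hit,s["position"],np.array(s["contact_force"])-f0)
    if hit: break
E
```

```text
0.094 False [ 0.5687 -0.2021  0.094 ] [-0.3276 -1.0017  0.0849]
0.09 False [ 0.5686 -0.2021  0.0899] [-0.0345 -0.2863 -0.0499]
0.088 False [ 0.5684 -0.2022  0.088 ] [-0.9959 -0.9607  0.8588]
0.086 False [ 0.5686 -0.2021  0.0859] [-1.0435 -1.9041  1.893 ]
0.0845 False [ 0.5688 -0.2021  0.0843] [-0.2112 -0.7467  0.2392]
0.083 False [ 0.5688 -0.2021  0.0829] [-0.2388 -1.2357  1.1181]
0.0815 False [ 0.5688 -0.2021  0.0827] [-2.5744 -1.1112  7.2422]
```

The tip met the rocker near z = 0.066 and came to a firm stop at 0.061, where the lowered half should lie. I'll retreat and check.

```bash
python3 - <<'E'
from press import *
ctrl.movel(P+[0,0,.20],ori,velocity=.12)
ctrl.move_j([-1.242,0.32,1.565,0,1.257,-0.02])
print(sense()["time"],sense()["contact_force"])
im=vision.read_camera("top");a=im[140:260,205:405]
b=vision.read_camera("scene")[150:250,130:310]
a=cv2.resize(a,(500,300),interpolation=2);b=cv2.resize(b,(500,278),interpolation=2)
cv2.imwrite("pics/after.png",np.vstack([a,b])[:,:,::-1])
g=im.max(2);n,l,s,ce=cv2.connectedComponentsWithStats((g<45).astype(np.uint8))
o=cv2.imread("pics/top.png")[:,:,::-1]
for (x,y) in((367,206),(331,214),(294,221),(258,229)):
    for q in(o,im): print(q[y-11:y+12:1,x-3:x+4].mean((1,2)).astype(int))
E
```

```text
10.0083 [-0.1017 -0.7869 -0.1404]
[102  98  92  49  24  21  19  20  20  21  18  16  16  15  17  17  16  17
  17  42  86  96  87]
[104  98  93  41  18  20  19  22  20  19  22  26  24  23  17  22  22  21
  23  45  83  95  88]
[100  89  62  30  23  22  22  20  23  23  23  19  14  17  16  16  17  16
  25  60  97  96  88]
[99 89 62 29 22 20 24 23 22 23 23 17 16 15 16 17 17 13 25 58 96 96 87]
[104 100  96  56  23  20  21  26  20  23  24  26  32  24  23  24  26  24
  25  37  73 100  92]
[105 101  96  56  20  20  23  23  24  22  22  28  30  25  24  25  26  24
  25  36  73 102  93]
[104  96  82  40  23  25  27  24  27  27  19  18  16  19  15  15  14  13
  18  44  88  95  87]
[104  96  83  39  25  26  25  27  30  27  21  13  18  17  17  17  17  19
  20  43  88  95  88]
```

View pics/after.png

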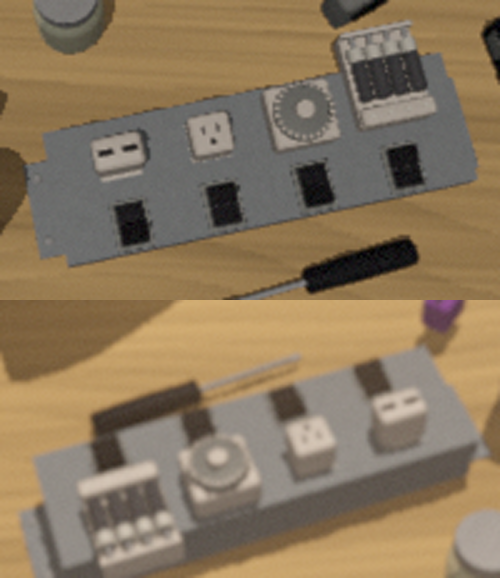

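The picture shows nothing moved. The charger rocker at (405,165) in the top panel now has the shading of the tap's "off" rocker: its near half went from 16 to 22. The other three rockers are unchanged.

```bash
python3 -c "
from cell import ctrl
print(ctrl.finish_job())"
```

```text
the job is handed in; nothing more can be done
None
```

The cell charger's outlet is switched off: I pressed its rocker to the firm stop with about 7 N. The other three switches and the plugs show no change in the final pictures, the hand is clear, and the job was handed in after about 10 s.

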